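Unlock a coin-slab magazine and hold its sprung follower back for loading

ROBOT

A 6-joint arm with a two-finger parallel gripper is mounted at the origin on the work surface. World frame = base frame: x ahead of the robot, y to its left, z up, the work surface at z = 0. Lengths are in m, angles in rad, forces in N, time in s.
With the tool pointing down it reaches from about 0.375 to 0.9 m from the base axis. Payload 3.1 kg.
Tool frame: the origin (TCP) lies midway between the tips of the shut fingers; the grasp point (between the pads) lies 19 mm behind it; x points along the fingers, z is the direction in which the jaws open and shut, and the axes are right-handed (so a half turn about x gives the same grasp; the last joint's range is limited). The gripper opens to 85 mm and grips with 20 to 120 N. Pads are 22 mm wide; open, the fingers measure 114 mm over their backs; the gripper's body (76 mm by 85 mm) begins 54 mm behind the grasp point. The pads swing forward as they close: fully open they stand 13 mm farther back than shut.
Start: joints at [-1.399, 0.527, 1.433, -0, 1.181, -0.178], TCP at [0.215, -0.587, 0.231] pointing down, gripper open.
Joint ranges: [-3.08, 3.08], [-0.75, 2.2], [0.22, 2.44], [-1.43, 4.57], [0, 2.65], [-2.85, 2.85]. Speed limits (rad/s): [2.79, 2.79, 3.14, 3.14, 3.14, 3.14].

INTERFACE

Orientations are given as a unit quaternion [x, y, z, w].
In Python, from station import telemetry, optics, manip gives the robot as it stands.
- The arm moves only by the tool step_arm, never from a script. Its argument "commands" is a list of rows, each a list of 4 numbers: the shift along the tool's x, y, z in m, then the turn about the tool's x in rad. A call has 1 to 8 rows; each row is the pose to reach, as a shift and turn from the pose measured when the call began, along the tool's axes at that moment; what a row does not reach only later rows make up. A row lasts 1/12 s, in which the tool goes at most 41.7 mm and 7.16 degrees, less where a joint would pass 70% of its speed; a pose out of reach is approached as far as the arm can. A call with a gripper value outside its range is refused whole. "jaw" is the finger opening in m, from 0 to 0.0854, set as the call begins (left out, the last holds). The fingers move at their own pace and stop on an object; "grip_force" is the grip in N (left out, the last holds). Time passes only in rows, so rows that repeat a pose let the fingers close. It gives the time, the measured TCP pose, the force and the opening at its end, in the units of the state.
- telemetry.sense(): the state, without advancing time (a new reading comes with each control period).
- optics.snapshot(name): name is "side" or "top" or "wrist"; returns the picture (480x640x3 uint8, red, green, blue); there is no depth.
- optics.camera_params(name): a dict with "mtx" (3x3 intrinsics, pixels), "origin" and "attitude" of the camera in the world. Camera axes: x right, y down, z forward; pixel columns grow to the right and rows downward; lengths in m; the calibration is good to about 2 mm. A picture is of the moment at which its call begins: read the wrist's pose just before it. camera_params takes no time and is no camera call; for the wrist camera it gives the pose at the moment of the call.
- manip.sign_off(): hands the job in, once; it reports no verdict.
The state is a dict: "t": time; "q": joint angles; "qd": joint speeds; "tau": joint torques, N m; "tcp_pos": TCP position; "tool_rot": TCP orientation; "force": force on the tool from outside, world axes, zero at the start; "ft_torque": the same for the moment, N m; "finger_gap": opening from 0.0 (shut) to 1.0 (fully open).
Only numpy, scipy, OpenCV 4.12 (cv2) and the standard library are available. Lean on these libraries where they do the work, as an engineer would, in place of code of your own. Each camera call takes 0.05 s, during which the arm holds its last target.

TASK

Unlock the coin-slab magazine by turning its red lock knob clockwise (seen from above) all the way to its end stop, and leave it there. Then push the orange follower by its upright handle back against its spring, past the click of the yellow ratchet pawl, and finish while still holding it pushed back well clear of the pawl, so that the arm and not the pawl carries the spring (the program ends holding; do not let go). Leave the slab stack, the coin column and the coin tub where they are.

Things in the scene. Friction and masses are not known exactly. Their poses are not given: they have to be found in the camera images.
- magazine: Slab magazine fixed to the desk: grey plate (local x -135..135, y -155..95 mm, 12 thick) with an open channel along x (walls at y +-47, 52 mm high). Origin on the desk under the channel's middle; x = direction the follower is pushed back, z up. Slabs stand in its front end (x -115..-90, 72 mm high); lock housing 62 x 62 x 62 mm at x -47, y -115; pawl on the left wall.
- pusher: The follower: orange plate across the channel, 10 mm thick, 84 wide, top 75 mm above the desk, with an upright handle tab on its middle: 14 mm thick along the push axis, 34 wide across it, top 125 mm above the desk. Origin at desk level under the handle; axes as the magazine's. Steel ears reach over both channel walls (y -58 and +68, up to 72 mm high).
- handle_center (a point): Centre of the handle tab, 100 mm above the desk; axes as the magazine's.
- follower (a joint): How far the follower is pushed back (m, along the magazine's +x): 0 at rest, where it starts; rear stop 0.060. Spring 7 N at 0 rising to 13 N at 0.060, plus about 1 N friction and 1 N as the pawl rides up. Locked, a brass bolt stops it at about 0.003. Past about 0.032 the pawl snaps in behind it (click) and, if let go, catches it there.
- lock_knob_grip (a point): Grip point of the red lock knob on its vertical turning axis, 99 mm above the desk: a bar 42 mm long, 14 thick and 32 high (74 to 106 mm above the desk) on a disc of 44 mm diameter. The point turns with the knob: its x axis lies along the bar, z up.
- lock_knob (a joint): Lock knob angle in rad: grows as the knob turns clockwise seen from above, 0 = locked, end stop at 1.40 = unlocked. It starts between 0 and 0.3. The bolt frees the follower from about 1.2. Turns with light friction (0.06 N m) and stays where it is left.
- pawl: Yellow ratchet pawl, a sprung arm 50 mm long on the magazine's left wall, top 69 mm above the desk; origin on its pivot at local x = -75, y = 76 mm. It swings outward (to the left) as the follower's steel pin rides along it, then snaps in behind the pin.
- slab_stack: Loose stack of seven lilac coin slabs, 60 x 84 x 49 mm; origin under its centre. Leave alone.
- coin_column: Loose column of silver coins, 39 mm diameter, 25 mm high; origin under its centre. Leave alone.
- coin_tub: Loose yellow tub of coins, 120 x 150 x 70 mm; origin under its centre. Leave alone.

How it is judged:
By the outcome, as a careful person would: the job done as asked, in the order asked, and still so for the second after the job is handed in, while the arm keeps its last pose, push and grip.
It also fails if it takes over 54 s, if anything falls off the work surface, if the arm or the gripper's body presses on something with over 40 N, if the wrist force passes 120 N, or if a joint passes its speed limit or range.

## Working session

There is one attempt and no reset: what is moved stays moved. The work goes in short steps, Python scripts to look and compute and a tool call to move; the robot and the scene stay as the last step left them, time stands still between calls to the robot, and variables do not carry over. Pictures are saved under pics/ and viewed, and the job is handed in when it is done.

Besides the shell and the picture viewer there is one more tool, called after "Call:" by a JSON object that holds its "op" and its "data". step_arm: Moves the arm, as the interface text tells. Its arguments: {"type":"object","properties":{"commands":{"type":"array","items":{"type":"array","items":{"type":"number"}}},"jaw":{"type":"number"},"grip_force":{"type":"number"}},"required":["commands"]}

```bash
mkdir -p pics; ls
python3 - <<'E'
from station import telemetry, optics, manip
import cv2
s=telemetry.sense(); print(s)
for n in("side","top"):
    p=optics.camera_params(n); print(n,p)
    cv2.imwrite(f"pics/{n}0.png",optics.snapshot(n)[:,:,::-1])
E
```

```text
pics
{'t': 0.0, 'q': array([-1.39847478e+00,  5.28466813e-01,  1.43387182e+00,  1.02583285e-06,
        1.18139970e+00, -1.78495255e-01]), 'qd': array([-0.00013751,  0.00154781,  0.00169853,  0.00197841,  0.00053288,
        0.00048845]), 'tau': array([-8.32644673e-04, -4.42354345e+01, -1.78025436e+01, -1.35716355e-04,
        8.27031385e-03,  2.41525430e-05]), 'tcp_pos': array([ 0.21469945, -0.58622117,  0.23034291]), 'tool_rot': array([ 0.40561072,  0.58011693, -0.4045341 ,  0.57904788]), 'force': array([ 0.99608729, -0.03580005, -0.10548947]), 'ft_torque': array([ 0.04844729, -0.04583167, -0.09103853]), 'finger_gap': 0.9971095426866498}
side {'mtx': array([[540.08572215,   0.        , 321.57687471],
       [  0.        , 540.08572215, 237.1407669 ],
       [  0.        ,   0.        ,   1.        ]]), 'origin': array([0.36808867, 0.7606886 , 0.58166557]), 'attitude': array([-0.12668809,  0.86879004, -0.47459374,  0.06256813])}
top {'mtx': array([[494.86812464,   0.        , 320.45228311],
       [  0.        , 494.86812464, 238.90786477],
       [  0.        ,   0.        ,   1.        ]]), 'origin': array([0.41901066, 0.02282124, 0.86137297]), 'attitude': array([ 0.70521025, -0.70256837,  0.07520374, -0.05848582])}
```

View pics/side0.png

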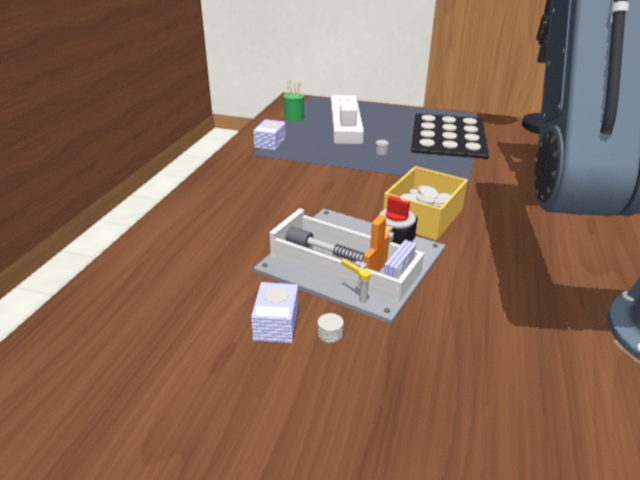

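View pics/top0.png

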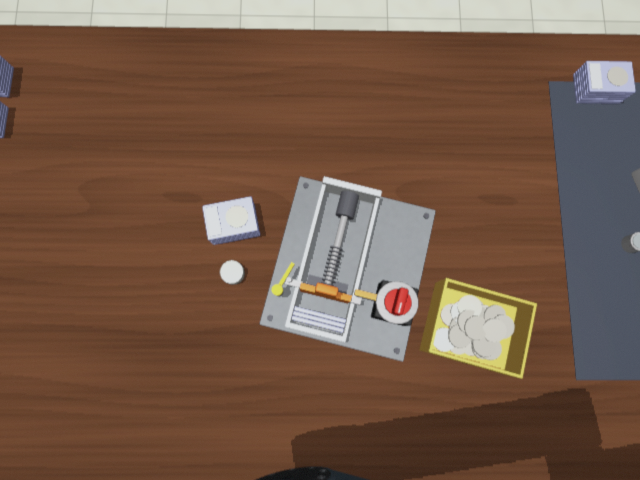

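```bash
cat > h.py <<'E'
import numpy as np, cv2
from station import telemetry, optics
from scipy.spatial.transform import Rotation as R
def ray(n,uv,z,p=None):
    p=p or optics.camera_params(n); uv=np.atleast_2d(np.array(uv,float))
    d=np.c_[uv,np.ones(len(uv))]@np.linalg.inv(p['mtx']).T@R.from_quat(p['attitude']).as_matrix().T
    o=np.array(p['origin']); return o+d*((z-o[2])/d[:,2])[:,None]
def proj(n,X,p=None):
    p=p or optics.camera_params(n)
    c=(np.atleast_2d(X)-p['origin'])@R.from_quat(p['attitude']).as_matrix()
    c=c@p['mtx'].T; return c[:,:2]/c[:,2:]
E
python3 - <<'E'
from h import *
im=cv2.imread("pics/top0.png")
c=im[160:380,220:460]; cv2.imwrite("pics/topz.png",cv2.resize(c,None,fx=3.3,fy=2.7,interpolation=cv2.INTER_CUBIC)[:600,:800])
im2=cv2.imread("pics/side0.png")
c=im2[180:320,250:450]; cv2.imwrite("pics/sidez.png",cv2.resize(c,None,fx=4,fy=4,interpolation=cv2.INTER_CUBIC))
for n,i in(("top",im),("side",im2)):
    hsv=cv2.cvtColor(i,cv2.COLOR_BGR2HSV)
    for nm,lo,hi in(("red",(0,200,120),(4,255,255)),("orange",(9,200,140),(17,255,255)),("plate",(0,0,90),(179,30,160))):
        m=cv2.inRange(hsv,lo,hi)
        cs,_=cv2.findContours(m,cv2.RETR_EXTERNAL,cv2.CHAIN_APPROX_SIMPLE)
        for k in cs:
            if cv2.contourArea(k)>25: print(n,nm,cv2.contourArea(k),cv2.boundingRect(k),cv2.minAreaRect(k))
E
```

```text
top plate 33.0 (393, 347, 7, 8) ((396.0, 350.5), (7.0, 6.0), 90.0)
top plate 26.5 (260, 320, 145, 41) ((331.3411865234375, 340.4647216796875), (148.16351318359375, 9.00261402130127), 12.52880859375)
top plate 26.0 (267, 315, 6, 7) ((269.5, 318.0), (6.0, 5.0), 90.0)
top plate 87.0 (346, 297, 28, 46) ((354.1053771972656, 317.77984619140625), (15.3233060836792, 49.377540588378906), 33.34070587158203)
top plate 81.5 (294, 289, 57, 31) ((322.0294189453125, 303.88238525390625), (53.84291076660156, 17.70509910583496), 14.03624439239502)
top plate 74.5 (277, 285, 15, 13) ((285.5000305175781, 292.0), (9.707252502441406, 16.086305618286133), 33.690067291259766)
top plate 39.0 (291, 266, 9, 16) ((295.4000244140625, 273.7000427246094), (4.0249223709106445, 16.994115829467773), 26.56505012512207)
top plate 36.5 (422, 211, 8, 9) ((426.2500305175781, 215.25), (6.363960266113281, 7.071067810058594), 45.0)
top plate 3979.5 (280, 177, 155, 118) ((355.23406982421875, 242.46380615234375), (143.53260803222656, 102.52456665039062), 14.406685829162598)
top plate 101.5 (631, 168, 9, 25) ((635.0, 180.0), (24
[... 976 characters left out ...]
)
side plate 828.0 (275, 212, 89, 51) ((322.77398681640625, 236.60275268554688), (90.58985137939453, 32.18631362915039), 20.556045532226562)
side plate 99.5 (375, 140, 14, 16) ((381.1034851074219, 147.75863647460938), (13.287277221679688, 14.616005897521973), 4.763641834259033)
side plate 131.0 (442, 119, 16, 30) ((449.5, 133.5), (29.0, 15.0), 90.0)
side plate 284.0 (462, 117, 19, 34) ((471.11602783203125, 133.48634338378906), (34.176063537597656, 15.072521209716797), 83.2901611328125)
side plate 202.5 (419, 114, 17, 33) ((427.16925048828125, 129.95384216308594), (15.198784828186035, 32.394493103027344), 3.1798300743103027)
side plate 39.0 (610, 0, 19, 23) ((619.0, 11.0), (22.0, 18.0), 90.0)
```

View pics/topz.png

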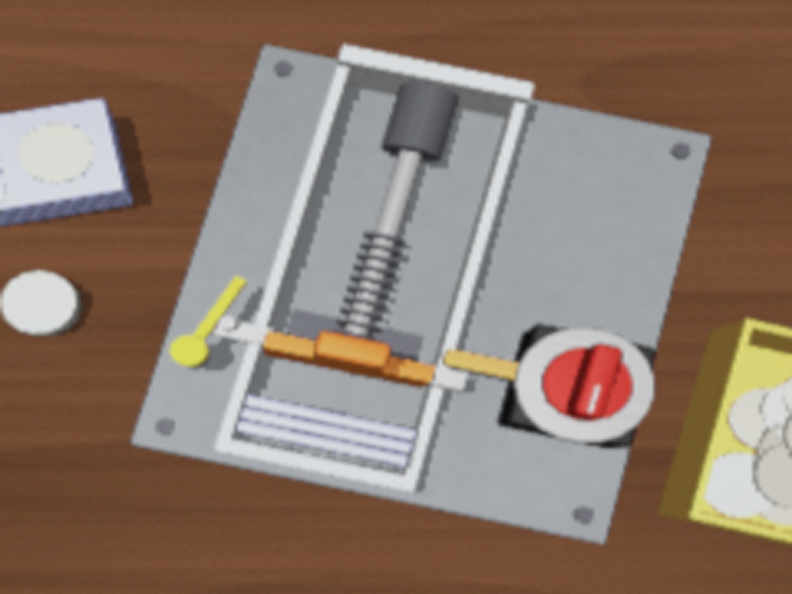

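View pics/sidez.png

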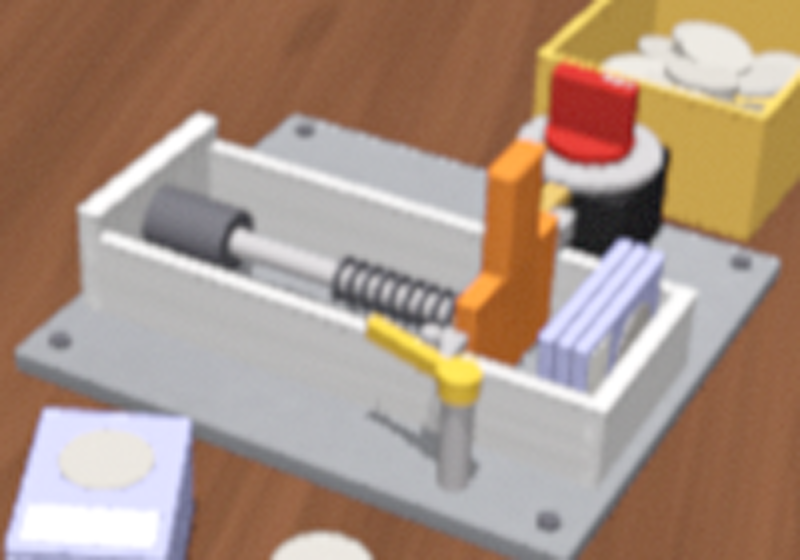

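Run:
```python
from h import *
c=ray("top",[(300.3,176.7),(435.2,210),(403.3,361.1),(260.3,324.1)],.012)[:,:2]
print(c, [np.linalg.norm(c[i]-c[(i+1)%4]) for i in range(4)])
L=np.array([(135,95),(135,-155),(-135,-155),(-135,95)])/1000
mc,ml=c.mean(0),L.mean(0)
A=(L-ml).T@(c-mc); th=np.arctan2(A[0,1]-A[1,0],A[0,0]+A[1,1])
Rm=np.array([[np.cos(th),-np.sin(th)],[np.sin(th),np.cos(th)]]); t=mc-Rm@ml
print("mag",t,np.degrees(th),"res",(c-(L@Rm.T+t))*1000)
W=lambda x,y:Rm@[x/1000,y/1000]+t
print("knob",W(-47,-115))
im=cv2.imread("pics/top0.png")
p=proj("top",[*W(-47,-115),.106]);print("knob px pred",p, proj("side",[*W(-47,-115),.106]))
# handle: find orange top
hsv=cv2.cvtColor(im,cv2.COLOR_BGR2HSV)
print(hsv[302,395:408].tolist()); print(hsv[290,318:338].tolist())
x,y=375,280
cv2.imwrite("pics/kz.png",cv2.resize(im[280:325,370:430],None,fx=12,fy=12,interpolation=cv2.INTER_NEAREST))
cv2.imwrite("pics/hz.png",cv2.resize(im[270:315,290:350],None,fx=12,fy=12,interpolation=cv2.INTER_NEAREST))
```

```text
[[ 0.69498423  0.03900645]
 [ 0.63543237 -0.20123668]
 [ 0.37422824 -0.13640303]
 [ 0.43487335  0.10408096]] [np.float64(0.24751401485062452), np.float64(0.26913008239247366), np.float64(0.24801285362114373), np.float64(0.2681275095993031)]
mag [ 0.54214409 -0.01953092] -14.01355746723173 res [[-1.14644456 -0.94482943]
 [-0.16043213  1.3716497 ]
 [ 0.59981914  0.824405  ]
 [ 0.70705755 -1.25122527]]
knob [ 0.46869546 -0.11972722]
knob px pred [[402.15417751 300.69703986]] [[399.92501528 198.01385659]]
[[0, 200, 93], [1, 197, 127], [1, 187, 187], [1, 169, 210], [1, 160, 214], [1, 120, 213], [1, 103, 211], [1, 163, 207], [1, 186, 202], [1, 195, 190], [1, 195, 175], [1, 185, 190], [1, 182, 205]]
[[17, 158, 213], [18, 154, 214], [18, 153, 215], [19, 148, 215], [19, 145, 216], [19, 144, 216], [19, 146, 216], [19, 149, 216], [19, 150, 216], [19, 151, 216], [19, 153, 215], [18, 154, 215], [18, 158, 215], [18, 161, 215], [18, 161, 215], [17, 165, 215], [17, 167, 215], [17, 168, 215], [16, 170, 214], [13, 176, 197]]
```

View pics/kz.png

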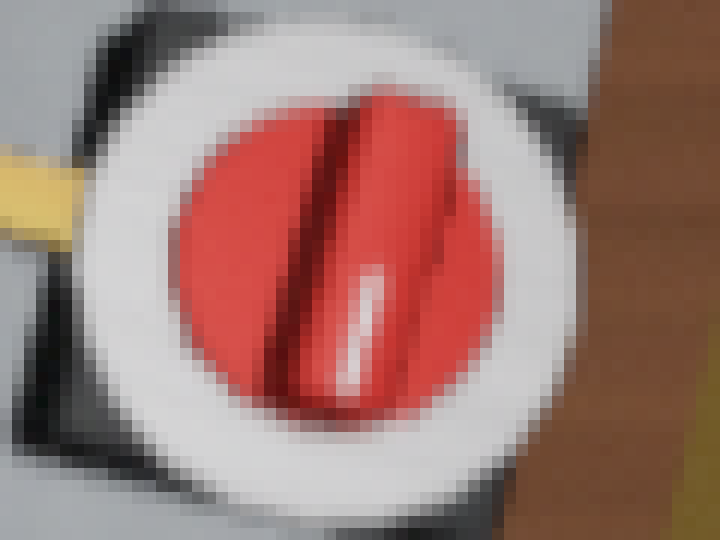

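View pics/hz.png

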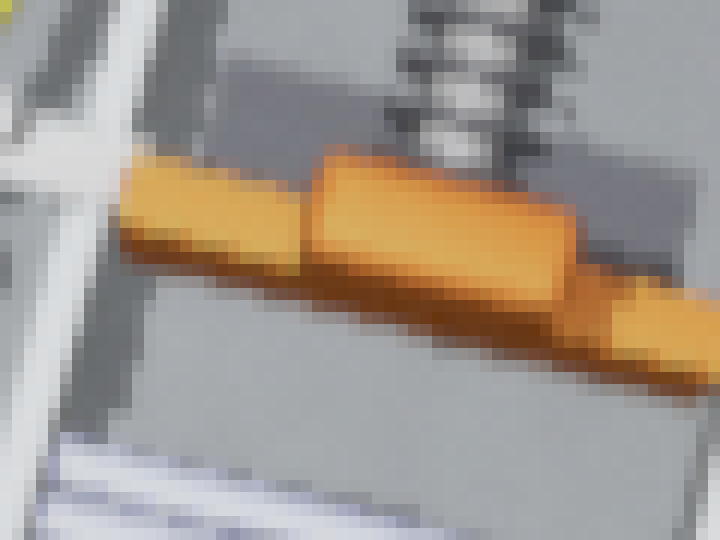

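```bash
cat >> h.py <<'E'
# move planner: world target TCP (x,y,z) + turn -> shift in tool axes
def shift(target):
    s=telemetry.sense(); Rt=R.from_quat(s['tool_rot']).as_matrix()
    return Rt.T@(np.array(target)-s['tcp_pos']), Rt
def zyaw(): 
    z=R.from_quat(telemetry.sense()['tool_rot']).as_matrix()[:,2]; return np.degrees(np.arctan2(z[1],z[0]))
E
python3 - <<'E'
from h import *
k=np.array([(368,95),(458,105),(395,405),(300,395)])/12+(370,280)
w=ray("top",k-.0,.106)[:,:2]; print(w,"c",w.mean(0), "L,W",np.linalg.norm(w[0]-w[3]),np.linalg.norm(w[1]-w[2]),np.linalg.norm(w[0]-w[1]))
d=(w[0]+w[1]-w[2]-w[3]); print("bar yaw",np.degrees(np.arctan2(d[1],d[0])))
h=np.array([(325,155),(577,210),(557,308),(310,258)])/12+(290,270)
w=ray("top",h,.125)[:,:2]; print("handle c",w.mean(0),"W,L",np.linalg.norm(w[0]-w[1]),np.linalg.norm(w[1]-w[2]))
d=w[0]+w[3]-w[1]-w[2]; print("handle y yaw",np.degrees(np.arctan2(d[1],d[0])))
th=np.radians(-14);Rm=np.array([[np.cos(th),-np.sin(th)],[np.sin(th),np.cos(th)]])
print("handle local",Rm.T@(w.mean(0)-[0.5421,-0.0195]))
sh,Rt=shift([.469,-.12,.16]); print(sh,Rt.round(3),zyaw())
E
```

```text
[[ 0.48815525 -0.11801783]
 [ 0.48692187 -0.12951609]
 [ 0.44900896 -0.12030352]
 [ 0.45023053 -0.10828276]] c [ 0.46857915 -0.11903005] L,W 0.03915426542214832 0.039016148892272284 0.011564215691908112
bar yaw -14.027873092666738
handle c [ 0.48382637 -0.00419683] W,L 0.031998803056311906 0.012385115966702004
handle y yaw 78.33222218231056
handle local [-0.06024482  0.00075094]
[ 0.07124219  0.39902664 -0.35034573] [[-0.     0.939  0.344]
 [ 0.002  0.344 -0.939]
 [-1.     0.    -0.002]] -69.90016072514018
```

Call:
{"op": "step_arm", "data": {"commands": [[0,0.05,-0.044,-0.12],[0,0.08,-0.07,-0.25],[0,0.11,-0.096,-0.37],[0,0.14,-0.122,-0.5],[0,0.17,-0.148,-0.62],[0,0.2,-0.174,-0.75],[0,0.23,-0.2,-0.87],[0,0.26,-0.226,-1.0]], "jaw": 0.0854}}

```text
t: 0.77
tcp_pos: [0.3759, -0.2928, 0.2307]
tool_rot: [0.078, 0.703, -0.077, 0.703]
force: [0.4, -0.5, 1.0]
finger_gap: 0.999
```

Run:
```python
from h import *
s=telemetry.sense();print(s['t'],s['tcp_pos'],s['q'],zyaw(),shift([.469,-.1195,.20])[0])
```

```text
0.7667 [ 0.37591173 -0.29283967  0.23074453] [-8.97615250e-01  3.30391837e-01  1.79385620e+00  1.28623109e-03
  1.01963668e+00 -6.78857268e-01] -12.572501648790087 [0.03112018 0.18937539 0.05315815]
```

Remaining turn −12.6° → 76° = −1.546 rad.

Call:
{"op": "step_arm", "data": {"commands": [[0,0.03,0.008,-0.12],[0,0.06,0.016,-0.24],[0,0.09,0.025,-0.36],[0,0.12,0.033,-0.48],[0,0.145,0.041,-0.6],[0.01,0.165,0.046,-0.72],[0.01,0.18,0.051,-0.84],[0.02,0.189,0.053,-0.96]]}}

```text
t: 1.43
tcp_pos: [0.4702, -0.1184, 0.2118]
tool_rot: [-0.258, 0.657, 0.259, 0.659]
force: [1.1, -0.8, 1.3]
finger_gap: 1.002
```

Call:
{"op": "step_arm", "data": {"commands": [[0,0,0,-0.12],[0,0,0,-0.24],[0,0,0,-0.36],[0,0,0,-0.48],[0,0,0,-0.6],[0,0,0,-0.65],[0,0,0,-0.65],[0,0,0,-0.65]]}}

```text
t: 2.1
tcp_pos: [0.47, -0.1183, 0.2115]
tool_rot: [-0.454, 0.541, 0.455, 0.542]
force: [-0.0, -0.6, -0.4]
finger_gap: 1.001
```

Run:
```python
from h import *
s=telemetry.sense();print(s['t'],s['tcp_pos'],s['q'],zyaw(),shift([.469,-.1195,.095])[0])
p=optics.camera_params("wrist");i=optics.snapshot("wrist");cv2.imwrite("pics/w1.png",i[:,:,::-1]);print(p)
print(proj("wrist",[.469,-.1195,.106],p))
import pickle;pickle.dump(p,open("w1.pkl","wb"))
```

```text
2.1 [ 0.46997255 -0.11830774  0.21151655] [-0.4791845   0.36835073  1.79936648  0.00285538  0.9737657  -1.87788198] 80.04754656600868 [ 0.11651263  0.00084701 -0.0016009 ]
{'mtx': array([[350.7429233 ,   0.        , 318.16640218],
       [  0.        , 350.7429233 , 242.20590251],
       [  0.        ,   0.        ,   1.        ]]), 'origin': array([ 0.40416479, -0.10705508,  0.35471551]), 'attitude': array([0.75934105, 0.63698087, 0.08633861, 0.1010059 ])}
[[315.97447813 239.71462833]]
```

View pics/w1.png

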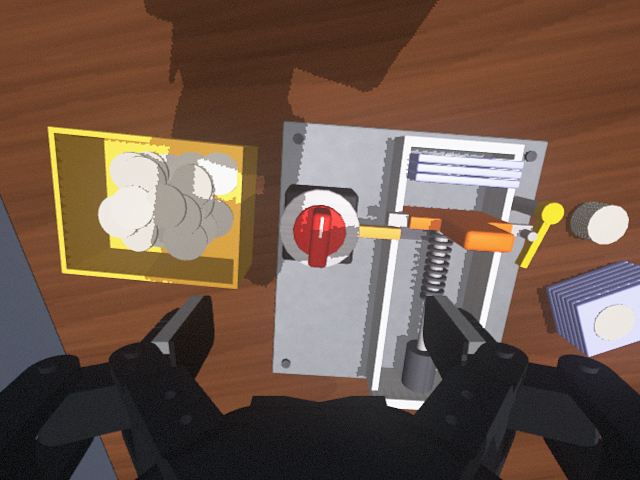

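Run:
```python
from h import *
im=cv2.imread("pics/w1.png")
cv2.imwrite("pics/w1z.png",cv2.resize(im[195:280,275:365],None,fx=7,fy=7,interpolation=cv2.INTER_NEAREST))
```

```text
(no output)
```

View pics/w1z.png

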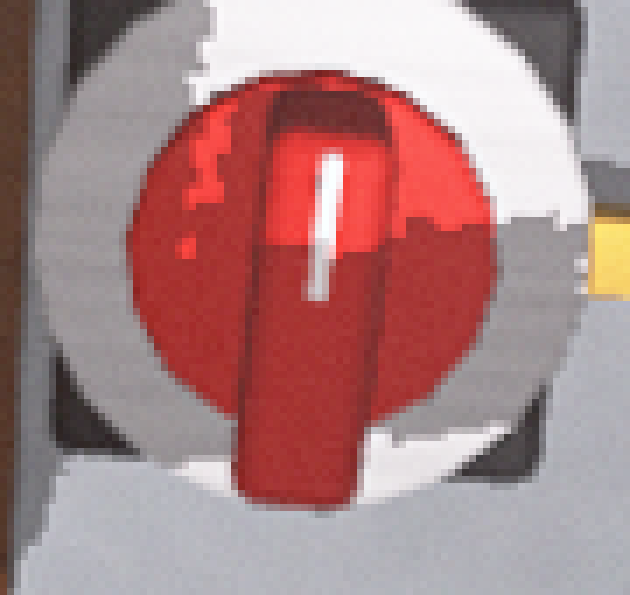

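Run:
```python
from h import *
import pickle;p=pickle.load(open("w1.pkl","rb"))
k=np.array([(268,133),(394,135),(359,508),(234,502)])/7+(275,195)
w=ray("wrist",k,.106,p)[:,:2]; c=w.mean(0);print(w,"c",c,"L,W",np.linalg.norm(w[0]-w[3]),np.linalg.norm(w[0]-w[1]))
d=-(w[0]+w[1]-w[2]-w[3]); print("bar yaw",np.degrees(np.arctan2(d[1],d[0])))
s=telemetry.sense();print(zyaw(),s['q'][5]);c=(c+[.4686,-.1193])/2;print(c,shift([*c,.095])[0],shift([*c,.080])[0])
```

```text
[[ 0.44982395 -0.11805137]
 [ 0.45228329 -0.10533543]
 [ 0.49162603 -0.1156729 ]
 [ 0.48862205 -0.12873528]] c [ 0.47058883 -0.11694874] L,W 0.040242243939569954 0.01295158032324376
bar yaw -15.057184879017695
80.05391739758629 -1.8779695488188215
[ 0.46959441 -0.11812437] [ 0.11655244  0.00054434 -0.00013217] [ 0.1315524   0.00055827 -0.00016475]
```

Call:
{"op": "step_arm", "data": {"commands": [[0.02,0,0,0.08],[0.045,0,0,0.08],[0.07,0,0,0.08],[0.095,0,0,0.08],[0.115,0,0,0.08],[0.128,0,0,0.08],[0.13,0,0,0.08],[0.13,0,0,0.08]]}}

```text
t: 2.82
tcp_pos: [0.4697, -0.1179, 0.0808]
tool_rot: [-0.432, 0.559, 0.433, 0.56]
force: [0.8, -0.1, -0.2]
finger_gap: 1.0
```

Call:
{"op": "step_arm", "data": {"commands": [[0,0,0,0],[0,0,0,0],[0,0,0,0],[0,0,0,0],[0,0,0,0],[0,0,0,0],[0,0,0,0],[0,0,0,0]], "jaw": 0.0, "grip_force": 25}}

```text
t: 3.48
tcp_pos: [0.47, -0.1173, 0.0814]
tool_rot: [-0.431, 0.559, 0.433, 0.56]
force: [0.7, 3.3, 5.8]
finger_gap: 0.161
```

Run:
```python
from h import *
s=telemetry.sense();print(s['t'],s['tcp_pos'],s['q'],zyaw(),s['force'],s['ft_torque'],s['finger_gap']*85.4)
i=optics.snapshot("side");cv2.imwrite("pics/s2.png",cv2.resize(i[130:330,250:490,::-1],None,fx=3,fy=3))
```

```text
3.4833 [ 0.47001971 -0.11731601  0.08144008] [-0.47786507  0.59616028  1.90761203  0.00554071  0.63915315 -1.79812613] 75.39041027544953 [0.73206147 3.30315334 5.78243658] [ 0.56666832 -0.12942301 -0.03630326] 13.78464583492754
```

View pics/s2.png

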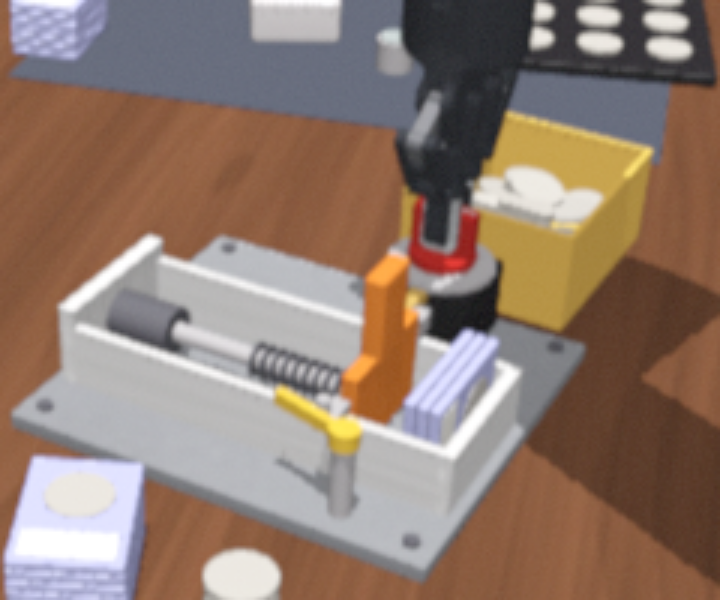

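Call:
{"op": "step_arm", "data": {"commands": [[0,0,0.001,0.1],[0,0,0.001,0.2],[0,0,0.001,0.3],[0,0,0.001,0.4],[0,0,0.001,0.5],[0,0,0.001,0.6],[0,0,0.001,0.7],[0,0,0.001,0.75]], "grip_force": 40}}

```text
t: 4.2
tcp_pos: [0.4704, -0.1167, 0.0815]
tool_rot: [-0.195, 0.679, 0.197, 0.68]
force: [-0.3, 0.6, 0.2]
finger_gap: 0.156
```

Run:
```python
from h import *
s=telemetry.sense();print(s['t'],s['tcp_pos'],zyaw(),s['force'],s['ft_torque'],s['finger_gap']*85.4)
```

```text
4.2 [ 0.47039349 -0.11672299  0.08153857] 32.22405546733035 [-0.31633811  0.55798328  0.24946061] [-0.00033527  0.00024506  0.12538999] 13.291380457158903
```

Call:
{"op": "step_arm", "data": {"commands": [[0,0,0,0.1],[0,0,0,0.2],[0,0,0,0.3],[0,0,0,0.4],[0,0,0,0.5],[0,0,0,0.56],[0,0,0,0.58],[0,0,0,0.58]]}}

```text
t: 4.87
tcp_pos: [0.4708, -0.1166, 0.0815]
tool_rot: [0.007, 0.707, -0.005, 0.708]
force: [1.8, 2.4, -1.2]
finger_gap: 0.154
```

Run:
```python
from h import *
s=telemetry.sense();print(s['t'],s['tcp_pos'],zyaw(),s['force'],s['ft_torque'],s['finger_gap']*85.4)
```

```text
4.8667 [ 0.47082302 -0.11659009  0.08154082] -0.9959732957611581 [ 1.77733126  2.42546189 -1.24511961] [ 0.35631302 -0.27074104 -0.08839983] 13.120104726397551
```

Call:
{"op": "step_arm", "data": {"commands": [[0,0,0,0.03],[0,0,0,0.05],[0,0,0,0.06],[0,0,0,0.06],[0,0,0,0.06]]}}

```text
t: 5.28
tcp_pos: [0.4709, -0.1166, 0.0816]
tool_rot: [0.028, 0.706, -0.026, 0.707]
force: [2.0, 1.7, -0.0]
finger_gap: 0.156
```

Run:
```python
from h import *
s=telemetry.sense();print(s['t'],s['tcp_pos'],zyaw(),s['force'],s['ft_torque'],s['finger_gap']*85.4)
```

```text
5.2833 [ 0.47088374 -0.11657773  0.0815517 ] -4.372805106321838 [ 2.03740404  1.72817027 -0.04455157] [ 0.25888886 -0.19487835  0.2020716 ] 13.346997850739166
```

Call:
{"op": "step_arm", "data": {"commands": [[0,0,0,0.03],[0,0,0,0.05],[0,0,0,0.07],[0,0,0,0.07],[0,0,0,0.07]]}}

```text
t: 5.7
tcp_pos: [0.4709, -0.1172, 0.0817]
tool_rot: [0.052, 0.705, -0.051, 0.706]
force: [-0.3, -1.8, 1.0]
finger_gap: 0.156
```

Run:
```python
from h import *
s=telemetry.sense();print(s['t'],s['tcp_pos'],zyaw(),s['force'],s['ft_torque'],s['finger_gap']*85.4)
```

```text
5.7 [ 0.47091464 -0.11715665  0.08165717] -8.298427667684239 [-0.31832762 -1.78785217  0.95319286] [-2.15392241e-01 -3.18072909e-04  1.03713903e+00] 13.357697967696076
```

Call:
{"op": "step_arm", "data": {"commands": [[0,0,0,0],[0,0,0,0],[0,0,0,0],[0,0,0,0],[0,0,0,0],[0,0,0,0]], "jaw": 0.0854}}

```text
t: 6.2
tcp_pos: [0.4708, -0.1171, 0.0816]
tool_rot: [0.052, 0.705, -0.051, 0.706]
force: [-0.5, -0.2, -0.3]
finger_gap: 0.982
```

Call:
{"op": "step_arm", "data": {"commands": [[-0.02,0,0,0],[-0.05,0,0,0],[-0.08,0,0,0],[-0.11,0,0,0],[-0.13,0,0,0],[-0.13,0,0,0]]}}

```text
t: 6.7
tcp_pos: [0.4732, -0.1185, 0.2158]
tool_rot: [0.051, 0.702, -0.052, 0.709]
force: [0.2, -1.0, 0.8]
finger_gap: 0.998
```

Run:
```python
from h import *
import pickle
s=telemetry.sense();print(s['t'],s['tcp_pos'],zyaw(),s['q'],s['finger_gap'])
p=optics.camera_params("wrist");i=optics.snapshot("wrist")[:,:,::-1];cv2.imwrite("pics/w2.png",i)
pickle.dump(p,open("w2.pkl","wb"))
u=proj("wrist",[.4705,-.117,.106],p)[0].astype(int);print(u)
x,y=u-45;print(x,y);cv2.imwrite("pics/w2z.png",cv2.resize(i[y:y+90,x:x+90],None,fx=6,fy=6,interpolation=cv2.INTER_NEAREST))
```

```text
6.7 [ 0.47319236 -0.11847427  0.21582983] -8.361912154367674 [-0.47649861  0.36226779  1.7939058   0.00310404  0.97532289 -0.3322794 ] 0.9982606854351348
[313 237]
268 192
```

View pics/w2.png

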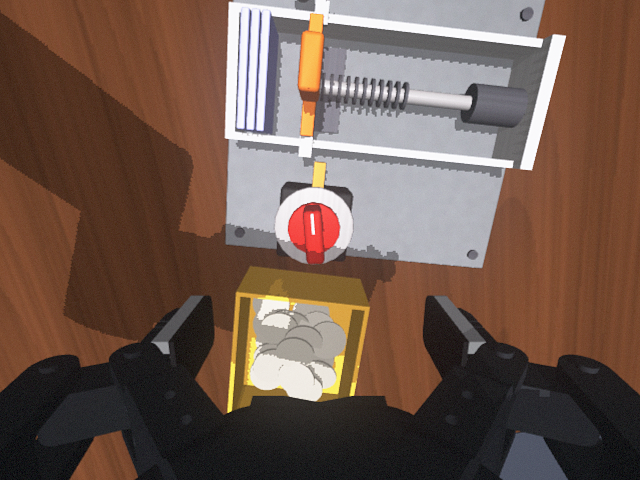

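View pics/w2z.png

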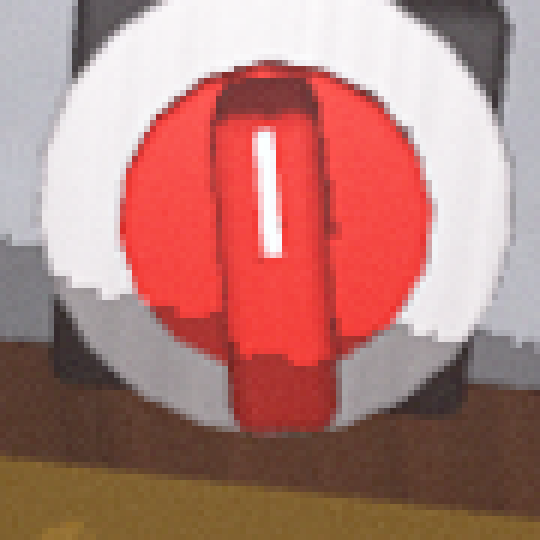

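Run:
```python
from h import *
import pickle;p=pickle.load(open("w2.pkl","rb"))
k=np.array([(216,115),(323,118),(337,428),(234,431)])/6+(268,192)
w=ray("wrist",k,.106,p)[:,:2]; c=w.mean(0);print("c",c,"L,W",np.linalg.norm(w[0]-w[3]),np.linalg.norm(w[0]-w[1]))
d=-(w[0]+w[1]-w[2]-w[3]); print("bar yaw",np.degrees(np.arctan2(d[1],d[0])))
im=cv2.imread("pics/w2.png")
x,y=285,5;cv2.imwrite("pics/w2h.png",cv2.resize(im[5:155,265:355],None,fx=4,fy=4,interpolation=cv2.INTER_NEAREST))
```

```text
c [ 0.47124297 -0.11743543] L,W 0.04056114932533309 0.013023313545681505
bar yaw -95.74238427196674
```

View pics/w2h.png

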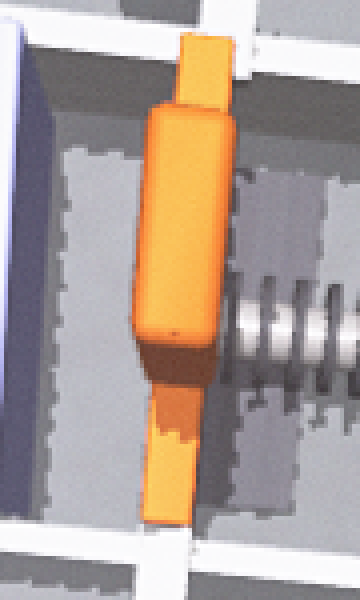

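Run:
```python
from h import *
import pickle;p=pickle.load(open("w2.pkl","rb"))
k=np.array([(149,102),(237,108),(219,345),(132,338)])/4+(265,5)
w=ray("wrist",k,.125,p)[:,:2]; c=w.mean(0);print("c",c,"L,W",np.linalg.norm(w[0]-w[3]),np.linalg.norm(w[0]-w[1]))
d=(w[0]-w[3]+w[1]-w[2]); print("y yaw",np.degrees(np.arctan2(d[1],d[0])))
c=(c+[.4838,-.0042])/2;print(c,zyaw(),shift([*c,.20])[0],shift([*c,.084])[0])
```

```text
c [ 0.48651128 -0.00287775] L,W 0.0325998136779001 0.013089352390567533
y yaw 76.63963204797729
[ 0.48515564 -0.00353887] -8.36722851295409 [ 0.01380033  0.11508971 -0.00367509] [ 0.12979771  0.11505021 -0.00445229]
```

Call:
{"op": "step_arm", "data": {"commands": [[0,0.025,0,0.03],[0,0.055,-0.001,0.06],[0,0.085,-0.002,0.09],[0,0.105,-0.003,0.09],[0,0.115,-0.004,0.09],[0,0.115,-0.004,0.09],[0,0.115,-0.004,0.09]]}}

```text
t: 7.33
tcp_pos: [0.4843, -0.0036, 0.213]
tool_rot: [0.083, 0.7, -0.083, 0.704]
force: [-0.8, 0.4, 0.3]
finger_gap: 0.997
```

Run:
```python
from h import *
s=telemetry.sense();print(s['t'],s['tcp_pos'],zyaw(),shift([.4855,-.0033,.084])[0])
```

```text
7.3333 [ 0.48426083 -0.00360731  0.21300946] -13.447051538984828 [0.12901376 0.00054341 0.0004755 ]
```

Call:
{"op": "step_arm", "data": {"commands": [[0.025,0,0,0],[0.055,0,0,0],[0.085,0,0,0],[0.11,0,0,0],[0.124,0,0,0],[0.128,0,0,0],[0.128,0,0,0],[0.128,0,0,0]]}}

```text
t: 8.0
tcp_pos: [0.4854, -0.0047, 0.0852]
tool_rot: [0.083, 0.7, -0.083, 0.704]
force: [0.5, 0.4, 0.1]
finger_gap: 0.999
```

Call:
{"op": "step_arm", "data": {"commands": [[0,0,0,0],[0,0,0,0],[0,0,0,0],[0,0,0,0],[0,0,0,0],[0,0,0,0],[0,0,0,0],[0,0,0,0]], "jaw": 0.0, "grip_force": 40}}

```text
t: 8.67
tcp_pos: [0.4859, -0.0047, 0.0857]
tool_rot: [0.084, 0.7, -0.084, 0.704]
force: [0.9, 0.5, 4.8]
finger_gap: 0.158
```

Run:
```python
from h import *
s=telemetry.sense();print(s['t'],s['tcp_pos'],zyaw(),s['force'],s['ft_torque'],s['finger_gap']*85.4)
```

```text
8.6667 [ 0.48589665 -0.00468133  0.08568953] -13.581044979099442 [0.93067425 0.45803533 4.8174775 ] [ 0.04191902  0.36510405 -0.3511823 ] 13.468942566642726
```

Call:
{"op": "step_arm", "data": {"commands": [[0,0,0.004,0],[0,0,0.009,0],[0,0,0.014,0],[0,0,0.018,0],[0,0,0.02,0],[0,0,0.02,0]], "grip_force": 60}}

```text
t: 9.17
tcp_pos: [0.4998, -0.0081, 0.0857]
tool_rot: [0.084, 0.704, -0.083, 0.7]
force: [-9.5, 0.4, 10.8]
finger_gap: 0.158
```

Run:
```python
from h import *
s=telemetry.sense();print(s['t'],s['tcp_pos'],zyaw(),s['force'],s['ft_torque'],s['finger_gap']*85.4)
print(np.linalg.norm(s['tcp_pos'][:2]-[.4859,-.0047]))
i=optics.snapshot("side")[:,:,::-1];cv2.imwrite("pics/s3.png",cv2.resize(i[130:330,250:490],None,fx=3,fy=3))
```

```text
9.1667 [ 0.49983638 -0.00813658  0.08568094] -13.598753125833843 [-9.53195443  0.37063315 10.82492224] [-0.0541708   0.94611683 -0.38785392] 13.509985088122317
0.014353838142626127
```

View pics/s3.png

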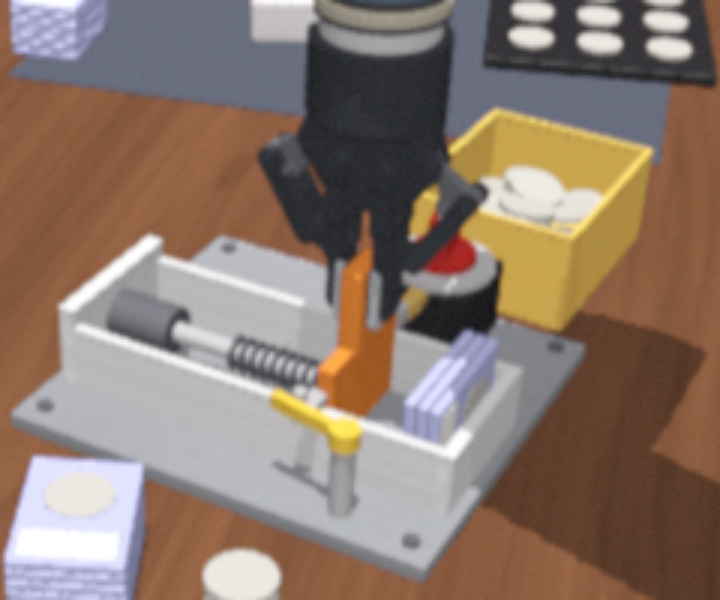

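Call:
{"op": "step_arm", "data": {"commands": [[-0.001,0,0.006,0],[-0.001,0,0.012,0],[-0.001,0,0.018,0],[-0.001,0,0.024,0],[-0.001,0,0.027,0],[-0.001,0,0.027,0]]}}

```text
t: 9.72
tcp_pos: [0.5215, -0.0135, 0.0858]
tool_rot: [0.084, 0.707, -0.083, 0.697]
force: [-10.0, 0.1, 4.4]
finger_gap: 0.156
```

Run:
```python
from h import *
s=telemetry.sense();print(s['t'],s['tcp_pos'],zyaw(),s['force'],s['ft_torque'],s['finger_gap']*85.4)
print(np.linalg.norm(s['tcp_pos'][:2]-[.4859,-.0047]), shift(s['tcp_pos'])[1].round(3))
```

```text
9.7167 [ 0.52147584 -0.01354217  0.08578527] -13.602982618954314 [-9.97105651  0.10909596  4.35057008] [-0.22424656  0.05121163 -0.28528432] 13.307650193694725
0.03665820558555308 [[-0.013  0.235  0.972]
 [ 0.003  0.972 -0.235]
 [-1.    -0.    -0.014]]
```

Call:
{"op": "step_arm", "data": {"commands": [[-0.001,0,0.006,0],[-0.001,0,0.012,0],[-0.001,0,0.017,0],[-0.001,0,0.02,0],[-0.001,0,0.02,0],[-0.001,0,0.02,0],[-0.001,0,0.02,0],[-0.001,0,0.02,0]]}}

```text
t: 10.38
tcp_pos: [0.5361, -0.0172, 0.0858]
tool_rot: [0.084, 0.71, -0.083, 0.694]
force: [-12.1, -0.4, 4.3]
finger_gap: 0.157
```

Run:
```python
from h import *
s=telemetry.sense();print(s['t'],s['tcp_pos'],zyaw(),s['force'],s['ft_torque'],s['finger_gap']*85.4,s['qd'])
print(np.linalg.norm(s['tcp_pos'][:2]-[.4859,-.0047]), shift(s['tcp_pos'])[1].round(3))
i=optics.snapshot("side")[:,:,::-1];cv2.imwrite("pics/s4.png",cv2.resize(i[130:330,250:490],None,fx=3,fy=3))
i=optics.snapshot("top")[:,:,::-1];cv2.imwrite("pics/t4.png",cv2.resize(i[160:380,220:540],None,fx=2.5,fy=2.5))
```

```text
10.3833 [ 0.53610022 -0.01724427  0.08581697] -13.588003094337529 [-12.10170042  -0.3724115    4.28132428] [-0.23825288 -0.36741148 -0.24110761] 13.397212846968946 [-0.00066546 -0.00017525 -0.0007894  -0.00086474 -0.0011968   0.00055559]
0.051743803703061295 [[-0.022  0.235  0.972]
 [ 0.005  0.972 -0.235]
 [-1.    -0.001 -0.022]]
```

View pics/s4.png

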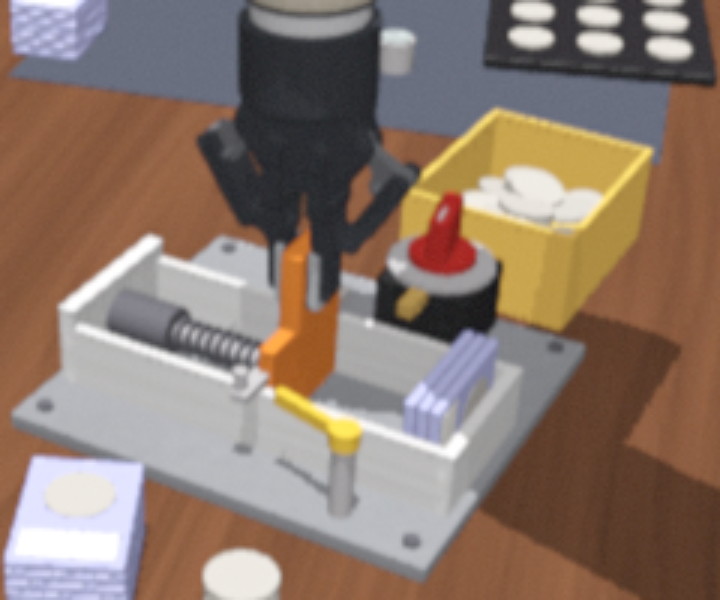

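View pics/t4.png

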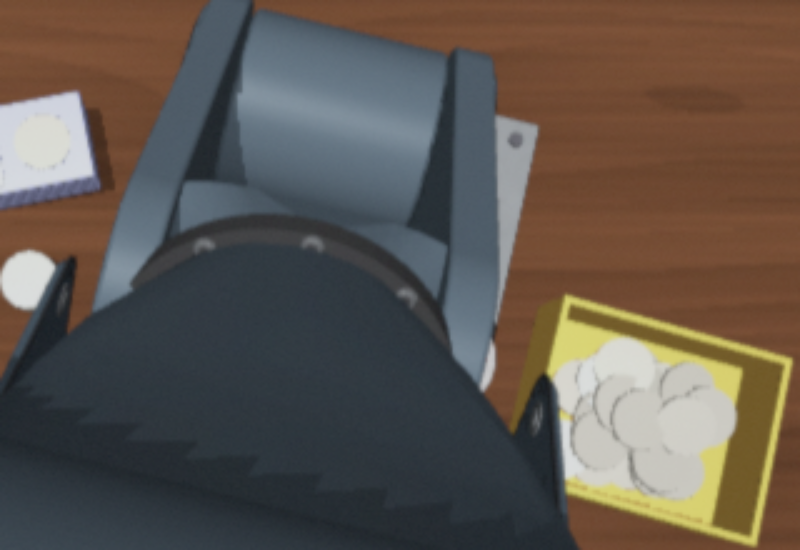

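Call:
{"op": "step_arm", "data": {"commands": [[-0.0005,0,0.004,0],[-0.0005,0,0.004,0],[-0.0005,0,0.004,0],[-0.0005,0,0.004,0],[-0.0005,0,0.004,0],[-0.0005,0,0.004,0]]}}

```text
t: 10.98
tcp_pos: [0.5356, -0.0171, 0.0858]
tool_rot: [0.084, 0.713, -0.083, 0.692]
force: [-12.0, 0.4, 4.7]
finger_gap: 0.157
```

Run:
```python
from h import *
from station import manip
s=telemetry.sense();d=np.linalg.norm(s['tcp_pos'][:2]-[.4859,-.0047])
print(s['t'],s['tcp_pos'],s['force'],s['finger_gap']*85.4,d,np.abs(s['qd']).max())
if .045<d<.056 and s['force'][0]<-9: print(manip.sign_off())
```

```text
10.9833 [ 0.53557337 -0.01710571  0.08582972] [-11.97380139   0.39814556   4.7445024 ] 13.409417943830839 0.051199073307346105 0.0010488497446462558
the job is handed in; nothing more can be done
None
```

I turned the red knob clockwise to its end stop and let go. I then gripped the follower handle, pushed it back past the pawl and handed the job in at about 11 s, still holding it.

**Knob:** The wrist pictures before and after show a turn of about 80.7° (1.41 rad, against a nominal 1.40). The twisting moment rose to about 1 N m at the end. In the final side view the brass bolt is drawn back.

**Follower:** At sign-off it stood about 51 mm back by tool travel, at rest. That is 19 mm past the pawl point and 9 mm short of the rear stop. The arm was carrying about 12 N, as the spring figures predict for that position. The side picture shows the pawl swung back in and the pin well clear of it.

**Loose items:** I saw no movement of the slab stack, coin column or tub in the final pictures, but I compared them only by eye.

**Small disagreements:**
- The cameras differed by about 2–3 mm on where the knob and handle were, so I used values in between.
- The tool tilted about 1–2° under the push and pressed down on the handle with about 5 N, having reached about 11 N partway.

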